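Load the walnut parts into their nests for oiling

ROBOT

A 6-joint arm with a two-finger parallel gripper is mounted at the origin on the work surface. World frame = base frame: x ahead of the robot, y to its left, z up, the work surface at z = 0. Lengths are in m, angles in rad, forces in N, time in s.
With the tool pointing down it reaches from about 0.25 to 0.725 m from the base axis. Payload 4 kg.
Tool frame: the origin (TCP) lies at the very end of the fingers, on their centre line; the grasp point (between the pads) lies 19 mm behind it; z points along the fingers, y is the line along which they close (so a half turn about z gives the same grasp; the last joint's range is limited). The gripper opens to 85 mm and grips with 20 to 120 N. Pads are 22 mm wide; open, the fingers measure 114 mm over their backs; the gripper's body (76 mm by 85 mm) begins 54 mm behind the grasp point. The pads swing forward as they close: fully open they stand 13 mm farther back than shut.
Start: joints at [-1.154, 0.241, 0.005, 1.335, 0, 1.571], TCP at [0.202, -0.457, 0.2] pointing down, gripper open.
Joint ranges: [-2.72, 2.72], [-1.05, 1.87], [-1.09, 1.28], [-1.99, 2.15], [-1.42, 1.44], [-3.14, 3.14]. Speed limits (rad/s): [2.79, 2.79, 3.14, 3.14, 3.14, 3.14].

INTERFACE

Orientations are given as a unit quaternion [x, y, z, w].
In Python, from workcell import telemetry, vision, workorder gives the robot as it stands.
- The arm moves only by the shell command python3 -m inch 'ROWS'. ROWS is JSON, a list of rows, each a list of 3 entries, a list of its own where there are three numbers: the turn, a rotation vector about the tool's x, y, z scaled (see below), then the shift along the tool's x, y, z scaled (see below), then the closure, from -1 (fully open) to 1 (shut). A call has 1 to 10 rows; each row shifts and turns the commanded pose from where the row before left it, along the tool's axes as they then stand; what a row does not reach is not made up. The controller multiplies each number of a shift by 0.3 m and each number of a turn by 360 degrees. A row lasts 1/12 s, in which the tool goes at most 41.7 mm and 7.16 degrees, less where a joint would pass 70% of its speed; a pose out of reach is approached as far as the arm can. A call with a number of a shift or a turn outside -1 to 1 is refused whole. A call with a gripper value outside its range is refused whole. The fingers move at their own pace and stop on an object; the grip force is fixed at half the most. Time passes only in rows, so rows that do not move let the fingers close. It gives the time, the measured TCP pose, the force, the opening and the grip force at its end, in the units of the state.
- telemetry.get_obs(): the state, without advancing time (a new reading comes with each control period).
- vision.camera(name): name is "side" or "top"; returns a dict with "img" (384x512x3 uint8, red, green, blue), "fov_y" (degrees; the focal length in pixels is half the picture's height over the tangent of half this angle, whatever the lens; pixels are square), "cx", "cy" (the principal point, pixels), "pose" (4x4, takes a point from camera to world coordinates). Camera axes: x right, y up, looking along -z (the intrinsics and any distortion apply to the point x, -y, -z); pixel columns grow to the right and rows downward; lengths in m; the calibration is good to about 2 mm. A picture is of the moment at which its call begins. There is no depth.
- workorder.job_done(): hands the job in; it is judged then, once.
The state is a dict: "clock": time; "joint_pos": joint angles; "joint_vel": joint speeds; "tau": joint torques, N m; "eef_pos": TCP position; "tool_rot": TCP orientation; "ft_force": force on the tool from outside, world axes, zero at the start; "ft_torque": the same for the moment, N m; "grip_width": finger opening in m; "grasp_force": force on a finger pad.
Only numpy, scipy, OpenCV 4.12 (cv2) and the standard library are available. Lean on these libraries where they do the work, as an engineer would, in place of code of your own. Each camera call takes 0.05 s, during which the arm holds its last target. There are 200 camera calls.

TASK

Pick out the four dark walnut parts and load each one, upright, into the plywood nest whose recess has its shape and size: the large round foot in the large round recess, the small knob in the small round recess, the square foot in the square recess and the rail in the oblong recess. Set each down on the recess floor rather than dropping it, and leave the pale beech feet where they stand.

Things in the scene. Friction and masses are not known exactly. Their poses are not given: they have to be found in the camera images.
- walnut_round: Large round furniture foot of dark brown walnut: 56 mm diameter (straight side from 8 to 44 mm up), 50 mm high, plus a steel stud 8 mm across, 10 mm tall, on top. Origin: centre of the underside; z up. Stands upright on the bench at the start, at any yaw.
- walnut_knob: Small round knob of dark brown walnut: 30 mm diameter (straight side from 3 to 42 mm up), 46 mm high, no stud. Origin: centre of the underside; z up. Stands upright on the bench at the start, at any yaw.
- walnut_square: Square furniture foot of dark brown walnut: 42 x 42 mm, sides along its x and y axes, 50 mm high, plus a steel stud 8 mm across, 10 mm tall, on top. Origin: centre of the underside; z up. Stands upright on the bench at the start, at any yaw.
- walnut_rail: Short rail of dark brown walnut standing on edge: 100 mm long (its x axis), 24 mm wide (y), 42 mm high (z). Origin: centre of the underside; z up. Stands upright on the bench at the start, at any yaw.
- beech_round: Pale beech twin of the large round foot, same sizes (56 mm diameter, 60 mm high with stud). To be left alone. Origin: centre of the underside; z up. Stands upright on the bench at the start, at any yaw.
- beech_square: Pale beech twin of the square foot, same sizes (42 x 42 mm, 60 mm high with stud). To be left alone. Origin: centre of the underside; z up. Stands upright on the bench at the start, at any yaw.
- nest_round: Fixed plywood board 104 x 104 mm, 14 mm thick, on the bench, with one recess in its top centre, round, 74 mm diameter, 9 mm deep, its floor lined blue, 5 mm above the bench. The nest for the large round foot. Origin: centre of the board's underside, under the recess's centre; z up; turned up to 0.3 rad about z.
- nest_knob: Fixed plywood board 80 x 80 mm, 14 mm thick, on the bench, with one recess in its top centre, round, 48 mm diameter, 9 mm deep, its floor lined blue, 5 mm above the bench. The nest for the small round knob. Origin: centre of the board's underside, under the recess's centre; z up; turned up to 0.3 rad about z.
- nest_square: Fixed plywood board 92 x 92 mm, 14 mm thick, on the bench, with one recess in its top centre, square, 60 x 60 mm along its x and y axes, 9 mm deep, its floor lined blue, 5 mm above the bench. The nest for the square foot. Origin: centre of the board's underside, under the recess's centre; z up; turned up to 0.3 rad about z.
- nest_rail: Fixed plywood board 70 (x) x 146 (y) mm, 14 mm thick, on the bench, with one recess in its top centre, oblong, 42 mm along x and 118 mm along y, 9 mm deep, its floor lined blue, 5 mm above the bench. The nest for the rail, whose long x axis must lie along the nest's y axis, either way round. Origin: centre of the board's underside, under the recess's centre; z up; turned up to 0.3 rad about z.
There are look-alikes about, which are no part of the job. Leave any green look-alike of the walnut_knob alone.

How it is judged:
By the outcome, as a careful person would: the job done as asked, in the order asked, and still so for the second after the job is handed in, with the robot touching nothing.
It also fails if it takes over 102 s, if anything falls off the work surface, if the arm or the gripper's body presses on something with over 40 N, if the wrist force passes 120 N, or if a joint passes its speed limit or range.

## Working session

There is one attempt and no reset: what is moved stays moved. The work goes in short steps, Python scripts to look and compute and a shell command to move; the robot and the scene stay as the last step left them, time stands still between calls to the robot, and variables do not carry over. Pictures are saved under pics/ and viewed, at most 14 in all, crops included, and the job is handed in when it is done.

```bash
ls; mkdir -p pics
python3 - <<'E'
from workcell import telemetry, vision
import cv2,numpy as np
print(telemetry.get_obs())
for n in("top","side"):
    c=vision.camera(n); np.savez(f"pics/{n}0.npz",**{k:v for k,v in c.items()})
    print({k:v for k,v in c.items() if k!="img"})
    cv2.imwrite(f"pics/{n}0.png",cv2.cvtColor(c["img"],cv2.COLOR_RGB2BGR))
E
```

```text
pics
{'clock': 0.0, 'joint_pos': array([-1.15398583e+00,  2.41407533e-01,  3.69672179e-03,  1.33521081e+00,
        3.37926132e-05,  1.57081522e+00]), 'joint_vel': array([ 0.00226697,  0.00019962, -0.00041227,  0.00017433, -0.00017308,
        0.00052034]), 'tau': array([ 5.96750633e-04, -3.72319543e+01,  2.52407008e+01,  1.68404868e-02,
        9.17958369e-05, -9.55798555e-06]), 'eef_pos': array([ 0.2021433 , -0.45653265,  0.19920527]), 'tool_rot': array([ 9.78363519e-01,  2.06890541e-01, -2.03341115e-04, -1.04314929e-03]), 'ft_force': array([-0.50575441, -0.41875554,  0.00763958]), 'ft_torque': array([ 6.16976784e-02, -3.59882765e-05,  3.45045663e-02]), 'grasp_force': 0.0, 'grip_width': 0.0851953363840006}
{'fov_y': 44.68601527001361, 'cx': 264.60041093484426, 'cy': 189.43502393994387, 'pose': array([[-0.03089634,  0.9858906 , -0.16451487,  0.30318297],
       [-0.99949512, -0.03169442, -0.00222768, -0.01891231],
       [-0.00741045,  0.16436298,  0.98637209,  1.53017258],
       [ 0.        ,  0.        ,  0.        ,  1.        ]])}
{'fov_y': 42.71249345744169, 'cx': 263.18575409544655, 'cy': 193.74401866259421, 'pose': array([[-0.962619  ,  0.16440783, -0.21525501,  0.25427519],
       [-0.27054809, -0.62169917,  0.73504685,  0.94016671],
       [-0.0129764 ,  0.7658069 ,  0.64293966,  0.86765967],
       [ 0.        ,  0.        ,  0.        ,  1.        ]])}
```

View pics/top0.png

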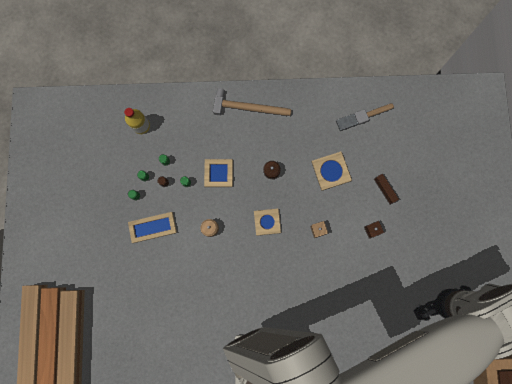

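View pics/side0.png

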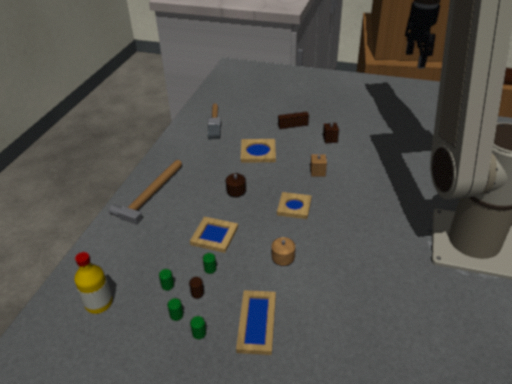

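The top view shows the walnut round at (272,170), knob (163,181) ringed by green look-alikes, square (375,229) and rail (387,189). The nests are square (219,173), round (332,171), knob (267,222) and rail (152,228). The side view agrees.

```bash
cat > h.py <<'E'
import cv2,numpy as np
def ray(c,uv,z):
    f=192/np.tan(np.radians(float(c["fov_y"]))/2); uv=np.atleast_2d(uv).astype(float)
    d=np.c_[(uv[:,0]-c["cx"])/f,-(uv[:,1]-c["cy"])/f,-np.ones(len(uv))]
    P=c["pose"]; d=d@P[:3,:3].T; o=P[:3,3]
    return o+d*((z-o[2])/d[:,2])[:,None]
def masks(img):
    h=cv2.cvtColor(img,cv2.COLOR_RGB2HSV).astype(int); H,S,V=h[...,0],h[...,1],h[...,2]
    return dict(blue=(H>100)&(H<130)&(S>130),walnut=((H<20)|(H>170))&(S>60)&(V<110),
                pale=(H>5)&(H<25)&(S>50)&(V>=110),green=(H>45)&(H<85)&(S>120))
def blobs(m,amin=12):
    n,l,s,ct=cv2.connectedComponentsWithStats(m.astype(np.uint8))
    return [(ct[i],s[i,4],np.argwhere(l==i)[:,::-1]) for i in range(1,n) if s[i,4]>=amin]
def rect(c,pts,z):
    p=ray(c,pts,z)[:,:2].astype(np.float32)*1000
    (cx,cy),(w,h),a=cv2.minAreaRect(p); return np.round([cx,cy,w,h,a],1), np.round(p.mean(0),1)
E
python3 - <<'E'
from h import *
for n in("top","side"):
    c=dict(np.load(f"pics/{n}0.npz"))
    for k,m in masks(c["img"]).items():
        for ct,a,p in blobs(m):
            z={"blue":.005,"walnut":.024,"pale":.014,"green":.023}[k]
            r,mn=rect(c,p,z)
            if r[2]*r[3]<30000: print(n,k,ct.round(1),a,"rect",r,"mean",mn)
c=dict(np.load("pics/top0.npz"));i=c["img"][140:260,120:420]
d=dict(np.load("pics/side0.npz"));j=d["img"][70:360,150:350]
cv2.imwrite("pics/tz.png",cv2.cvtColor(cv2.resize(i,(800,320),interpolation=3),cv2.COLOR_RGB2BGR))
E
```

```text
top blue [331.1 170.5] 335 rect [ 614.4 -238.4   66.8   64.6   88.1] mean [ 614.5 -238.7]
top blue [218.2 172.6] 266 rect [619.8 137.9  53.8  51.   88.1] mean [619.4 137.4]
top blue [266.9 221.5] 138 rect [451.9 -19.2  41.7  39.4  43.2] mean [451.1 -19.8]
top blue [151.8 226.9] 400 rect [445.3 357.1  37.6 113.   11.5] mean [445.2 357.3]
top walnut [249.  109.5] 13 rect [828.4  28.6  40.5   3.   79.6] mean [828.6  28.5]
top walnut [131.2 114.4] 18 rect [825.5 425.   12.5  28.5  45.7] mean [824.6 425.3]
top walnut [271.5 169.3] 217 rect [620.2 -40.3  49.4  57.1  88.1] mean [620.9 -40.4]
top walnut [232. 169.] 15 rect [626.1  89.7   0.   47.1  88.9] mean [626.1  89.7]
top walnut [386.1 188.6] 312 rect [ 544.8 -411.7   98.8   34.2   28.7] mean [ 544.6 -412. ]
top walnut [162.8 181.1] 74 rect [592.4 317.9  33.4  25.3  44.6] mean [592.8 317.9]
top walnut [215.3 229.5] 37 rect [427.6 150.1  21.2  53.   64.1] mean [428.5 147.4]
top walnut [373.8 229.2] 190 rect [ 413.5 -362.5   40.7   50.9   19.8] mean [ 413.5 -362.7]
top walnut [312.6 231.6] 14 rect [ 412.  -166.    37.4    3.1   15.8] mean
[... 4992 characters left out ...]
0.6] mean [842.7  -3.7]
side pale [294.  203.5] 505 rect [451.  -18.4  81.9  88.4   4.9] mean [450.7 -18.5]
side pale [213.6 232.6] 646 rect [619.1 139.1 100.7  93.7  87.9] mean [618.5 138.9]
side pale [283.2 245.9] 300 rect [441.4 138.1  53.   55.5  49.9] mean [441.1 139. ]
side pale [256.2 320.9] 1071 rect [444.7 355.9  71.5 149.2  11.5] mean [443.9 359.6]
side green [209.1 262.5] 211 rect [590.8 242.4  26.7  60.5  27. ] mean [590.7 242.6]
side green [165.9 279. ] 230 rect [666.7 313.6  27.   60.8  32.2] mean [666.6 313.6]
side green [175.  308.7] 251 rect [614.3 382.4  26.9  56.   35.2] mean [614.6 382.7]
side green [197.8 326.9] 270 rect [551.4 412.   27.8  54.2  32.5] mean [551.7 412.3]
```

View pics/tz.png

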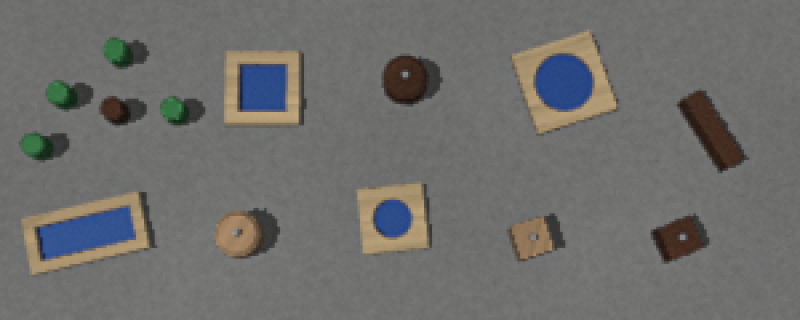

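Both views agree within about 2 mm, so I have all the poses. First move is to above the walnut round.

```bash
cat > plan.py <<'E'
import sys,numpy as np
from workcell import telemetry
# usage: plan.py x y z(mm) phi(deg): prints error to the target in tool axes after the turn, units of the moves
o=telemetry.get_obs(); x,y,z,ph=map(float,sys.argv[1:5]); q=o["tool_rot"]
p=o["eef_pos"]*1000; phi=np.degrees(2*np.arctan2(q[1],q[0])); a=np.radians(ph); d=np.array([x,y,z])-p
t=np.array([np.cos(a)*d[0]+np.sin(a)*d[1],np.sin(a)*d[0]-np.cos(a)*d[1],-d[2]])/300
tu=((phi-ph+180)%360-180)/360; n=int(np.ceil(np.hypot(*t[:2])/.125)) or 1
print("t",round(o["clock"],2),"tcp",p.round(1),"phi",round(phi,1),"turn",round(tu,4),"rows",int(np.ceil(abs(tu)/.0195)),
 "| shift",t.round(4),"in",n,"rows",(t/n).round(4),"| f",o["ft_force"].round(1),"w",round(o["grip_width"]*1000,1),"gf",round(float(o["grasp_force"]),1),"j",o["joint_pos"].round(2))
E
python3 -m inch '[[[0,0,0],[0.115,-0.044,0],-1],[[0,0,0],[0.115,-0.044,0],-1],[[0,0,0],[0.115,-0.044,0],-1],[[0,0,0],[0.115,-0.044,0],-1],[[0,0,0],[0.115,-0.044,0],-1],[[0,0,0],[0.115,-0.044,0],-1],[[0,0,0],[0.115,-0.044,0],-1],[[0,0,0],[0.115,-0.044,0],-1],[[0,0,0],[0.115,-0.044,0],-1],[[0,0,0],[0.115,-0.044,0],-1]]'
python3 -m inch '[[[0,0,0],[0.115,-0.044,0],-1],[[0,0,0],[0.115,-0.044,0],-1],[[0,0,0],[0.115,-0.044,0],-1],[[0,0,0],[0.115,-0.044,0],-1],[[0,0,0],[0.115,-0.044,0],-1],[[0,0,0],[0.115,-0.044,0],-1],[[0,0,0],[0,0,0],-1],[[0,0,0],[0,0,0],-1],[[0,0,0],[0,0,0],-1]]'
python3 plan.py 620.7 -40.7 90 23.9
```

```text
clock: 0.93
eef_pos: [0.4652, -0.1952, 0.1997]
tool_rot: [0.978, 0.207, -0.0, -0.0]
ft_force: [0.8, -0.7, -0.6]
grip_width: 0.0851
grasp_force: 0.0
clock: 1.68
eef_pos: [0.621, -0.0406, 0.1992]
tool_rot: [0.978, 0.207, -0.001, -0.0]
ft_force: [0.1, -0.2, 0.8]
grip_width: 0.0855
grasp_force: 0.0
t 1.68 tcp [621.  -40.6 199.2] phi 23.9 turn 0.0 rows 1 | shift [-9.000e-04 -1.000e-04  3.639e-01] in 1 rows [-9.000e-04 -1.000e-04  3.639e-01] | f [ 0.1 -0.2  0.8] w 85.5 gf 0.0 j [-0.07  0.49  0.37  1.45 -0.    2.66]
```

```bash
python3 -m inch '[[[0,0,0],[0,0,0.11],-1],[[0,0,0],[0,0,0.11],-1],[[0,0,0],[0,0,0.11],-1],[[0,0,0],[0,0,0.11],-1],[[0,0,0],[0,0,0.08],-1],[[0,0,0],[0,0,0.05],-1],[[0,0,0],[0,0,0.035],-1],[[0,0,0],[0,0,0],-1]]'
python3 -m inch '[[[0,0,0],[0,0,0],1],[[0,0,0],[0,0,0],1],[[0,0,0],[0,0,0],1],[[0,0,0],[0,0,0],1],[[0,0,0],[0,0,0],1],[[0,0,0],[0,0,0],1],[[0,0,0],[0,0,0],1],[[0,0,0],[0,0,0],1]]'
python3 plan.py 613.5 -237.4 90 23.9
```

```text
clock: 2.35
eef_pos: [0.6189, -0.0418, 0.0164]
tool_rot: [0.979, 0.206, -0.002, -0.001]
ft_force: [-0.7, 0.1, 0.1]
grip_width: 0.0857
grasp_force: 0.0
clock: 3.02
eef_pos: [0.6223, -0.0397, 0.0198]
tool_rot: [0.978, 0.207, 0.001, -0.0]
ft_force: [-1.8, 2.4, 5.4]
grip_width: 0.0041
grasp_force: 59.0
t 3.02 tcp [622.3 -39.7  19.8] phi 23.9 turn 0.0001 rows 1 | shift [-0.2938  0.5905 -0.2339] in 6 rows [-0.049   0.0984 -0.039 ] | f [-1.8  2.4  5.4] w 4.1 gf 59.0 j [-0.06  0.61  0.08  1.04  0.    2.66]
```

Run:
```python
from workcell import vision
from h import *
o=[]
for n in("top","side"):
    c=vision.camera(n); np.savez(f"pics/{n}1.npz",**c)
    u,v=(271,175) if n=="top" else (235,165)
    o.append(cv2.resize(c["img"][v-50:v+50,u-65:u+65],(400,308),interpolation=3))
cv2.imwrite("pics/z1.png",cv2.cvtColor(np.hstack(o),cv2.COLOR_RGB2BGR))
```

```text
(no output)
```

View pics/z1.png

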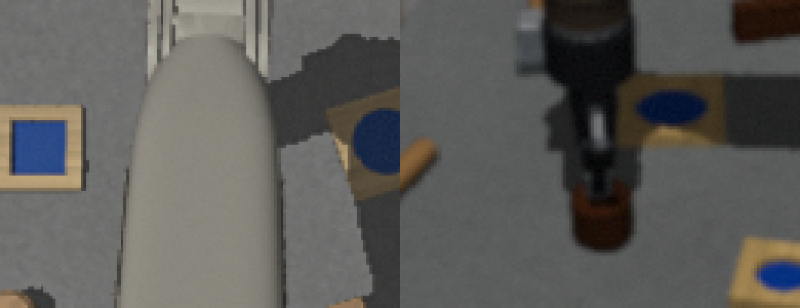

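Run:
```python
from h import *
c=dict(np.load("pics/side1.npz"))
P=np.linalg.inv(c["pose"]);f=192/np.tan(np.radians(float(c["fov_y"]))/2)
for z in(0,20,50,60,93,130,200):
    q=P[:3,:3]@[.622,-.04,z/1000]+P[:3,3]; print(z,(c["cx"]-f*q[0]/q[2]).round(1),(c["cy"]+f*q[1]/q[2]).round(1))
i=c["img"][95:215,175:295]
cv2.imwrite("pics/z2.png",cv2.cvtColor(cv2.resize(cv2.convertScaleAbs(i,alpha=1.8),(600,600),interpolation=2),cv2.COLOR_RGB2BGR))
for ct,a,p in blobs(masks(c["img"])["walnut"],100):
    if abs(ct[0]-235)<15: print(ct,a,p.min(0),p.max(0),rect(c,p,.025))
```

```text
0 235.1 191.8
20 234.8 186.2
50 234.2 177.6
60 234.0 174.6
93 233.4 164.8
130 232.6 153.3
200 231.2 130.4
[227.49038462 116.24358974] 312 [212 104] [243 124] (array([ 768.9, -384. ,  103.3,  133.6,   86.1]), array([ 757.7, -375.6], dtype=float32))
[235.44311377 184.93712575] 334 [226 173] [244 195] (array([621.9, -44. ,  50.2,  95.9,  19. ]), array([619.9, -40.2], dtype=float32))
```

View pics/z2.png

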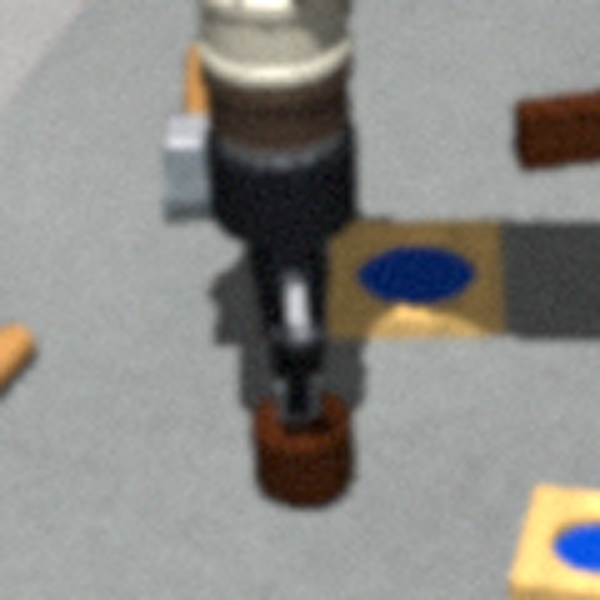

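Run:
```python
from h import *
for n in("side","top"):
    c=dict(np.load(f"pics/{n}0.npz"))
    P=np.linalg.inv(c["pose"]);f=192/np.tan(np.radians(float(c["fov_y"]))/2)
    for z in(180,200,213,240,270):
        q=P[:3,:3]@[.2021,-.4565,z/1000]+P[:3,3]; print(n,z,(c["cx"]-f*q[0]/q[2]).round(1),(c["cy"]+f*q[1]/q[2]).round(1))
a=dict(np.load("pics/side0.npz"))["img"][0:80,380:460];b=dict(np.load("pics/top0.npz"))["img"][270:350,400:480]
cv2.imwrite("pics/z3.png",cv2.cvtColor(cv2.resize(cv2.convertScaleAbs(np.hstack([a,b]),alpha=1.5),(800,400),interpolation=2),cv2.COLOR_RGB2BGR))
```

```text
side 180 410.4 81.5
side 200 411.6 75.3
side 213 412.4 71.2
side 240 414.1 62.6
side 270 416.1 52.7
top 180 424.7 298.8
top 200 427.1 299.3
top 213 428.7 299.6
top 240 432.1 300.3
top 270 436.1 301.1
```

View pics/z3.png

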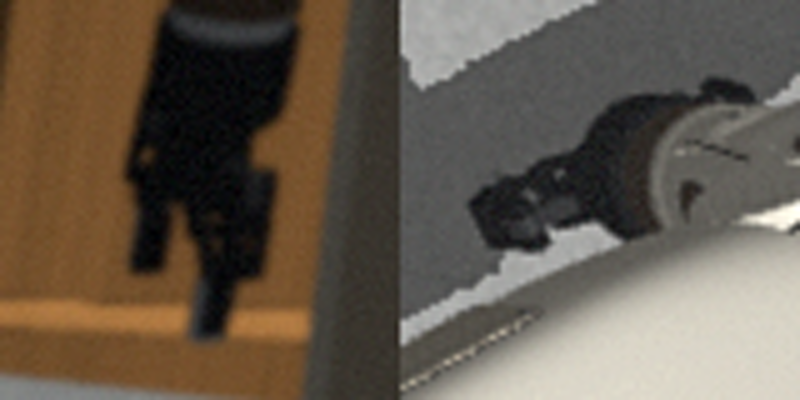

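The fingers closed on the stud: the tips are on the part's top at z≈50 mm, while telemetry reports 20 mm. The start picture shows the same offset of about 30 mm. I'll open, go lower in steps while watching the force, and regrip.

```bash
python3 -m inch '[[[0,0,0],[0,0,0],-1],[[0,0,0],[0,0,0],-1],[[0,0,0],[0,0,0],-1],[[0,0,0],[0,0,0],-1],[[0,0,0],[0,0,0],-1],[[0,0,0],[0,0,0],-1],[[0,0,0],[0,0,0],-1]]'
python3 -m inch '[[[0,0,0],[0,0,0.03],-1],[[0,0,0],[0,0,0.03],-1],[[0,0,0],[0,0,0],-1],[[0,0,0],[0,0,0],-1]]'
python3 - <<'E'
from workcell import vision
from h import *
c=vision.camera("side")
cv2.imwrite("pics/z4.png",cv2.cvtColor(cv2.resize(cv2.convertScaleAbs(c["img"][115:215,185:285],alpha=1.8),(600,600),interpolation=2),cv2.COLOR_RGB2BGR))
E
```

```text
clock: 3.7
eef_pos: [0.6215, -0.0407, 0.0183]
tool_rot: [0.978, 0.207, -0.0, -0.0]
ft_force: [0.5, 0.3, 0.1]
grip_width: 0.0852
grasp_force: 0.0
clock: 4.03
eef_pos: [0.6203, -0.0405, -0.0009]
tool_rot: [0.978, 0.207, -0.001, -0.0]
ft_force: [1.2, -0.7, 0.1]
grip_width: 0.0855
grasp_force: 0.0
```

View pics/z4.png

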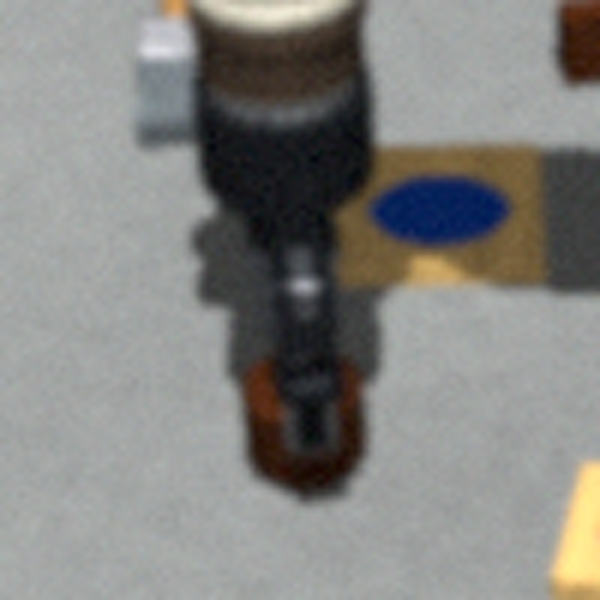

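```bash
python3 -m inch '[[[0,0,0],[0,0,0.02],-1],[[0,0,0],[0,0,0.02],-1],[[0,0,0],[0,0,0],-1],[[0,0,0],[0,0,0],-1]]'
python3 -m inch '[[[0,0,0],[0,0,0],1],[[0,0,0],[0,0,0],1],[[0,0,0],[0,0,0],1],[[0,0,0],[0,0,0],1],[[0,0,0],[0,0,0],1],[[0,0,0],[0,0,0],1],[[0,0,0],[0,0,0],1]]'
python3 plan.py 613.5 -237.4 60 23.9
```

```text
clock: 4.42
eef_pos: [0.621, -0.0405, -0.0121]
tool_rot: [0.978, 0.207, -0.001, -0.0]
ft_force: [-0.1, -0.5, -0.0]
grip_width: 0.0854
grasp_force: 0.0
clock: 5.0
eef_pos: [0.6224, -0.0406, -0.0106]
tool_rot: [0.978, 0.207, 0.001, 0.0]
ft_force: [0.8, 0.3, 4.1]
grip_width: 0.0537
grasp_force: 63.8
t 5.0 tcp [622.4 -40.6 -10.6] phi 23.9 turn -0.0001 rows 1 | shift [-0.2929  0.5876 -0.2354] in 6 rows [-0.0488  0.0979 -0.0392] | f [0.8 0.3 4.1] w 53.7 gf 63.8 j [-0.07  0.64  0.05  0.98  0.    2.66]
```

```bash
python3 -m inch '[[[0,0,0],[0,0,-0.03],1],[[0,0,0],[0,0,-0.06],1],[[0,0,0],[0,0,-0.08],1],[[0,0,0],[0,0,-0.08],1],[[0,0,0],[0,0,0],1]]'
python3 -m inch '[[[0,0,0],[-0.025,0.05,0],1],[[0,0,0],[-0.04,0.08,0],1],[[0,0,0],[-0.05,0.1,0],1],[[0,0,0],[-0.05,0.1,0],1],[[0,0,0],[-0.05,0.1,0],1],[[0,0,0],[-0.04,0.08,0],1],[[0,0,0],[-0.04,0.08,0],1],[[0,0,0],[0,0,0],1],[[0,0,0],[0,0,0],1],[[0,0,0],[0,0,0],1]]'
python3 plan.py 613.5 -237.4 -7 23.9
python3 - <<'E'
from workcell import vision
from h import *
c=vision.camera("side")
cv2.imwrite("pics/z5.png",cv2.cvtColor(cv2.resize(cv2.convertScaleAbs(c["img"][80:180,205:305],alpha=1.8),(600,600),interpolation=2),cv2.COLOR_RGB2BGR))
E
```

```text
clock: 5.42
eef_pos: [0.6249, -0.0409, 0.069]
tool_rot: [0.978, 0.207, 0.004, 0.001]
ft_force: [1.2, 0.5, 0.2]
grip_width: 0.0538
grasp_force: 63.3
clock: 6.25
eef_pos: [0.6116, -0.2378, 0.0626]
tool_rot: [0.978, 0.207, -0.001, -0.001]
ft_force: [-0.4, -0.6, -0.6]
grip_width: 0.0541
grasp_force: 63.4
t 6.25 tcp [ 611.6 -237.8   62.6] phi 23.9 turn -0.0001 rows 1 | shift [0.0064 0.0013 0.232 ] in 1 rows [0.0064 0.0013 0.232 ] | f [-0.4 -0.6 -0.6] w 54.1 gf 63.4 j [-0.37  0.63  0.25  1.19  0.    2.35]
```

View pics/z5.png

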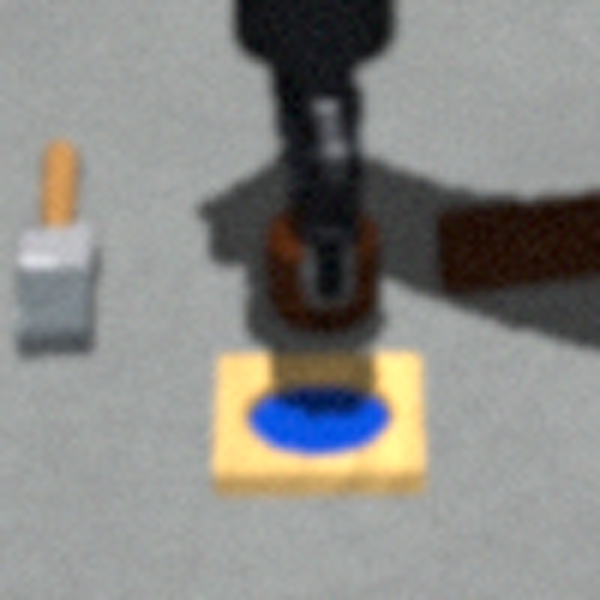

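```bash
python3 -m inch '[[[0,0,0],[0.006,0.001,0.05],1],[[0,0,0],[0,0,0.07],1],[[0,0,0],[0,0,0.05],1],[[0,0,0],[0,0,0.025],1],[[0,0,0],[0,0,0.015],1],[[0,0,0],[0,0,0.008],1],[[0,0,0],[0,0,0],1],[[0,0,0],[0,0,0],1]]'
python3 -m inch '[[[0,0,0],[0,0,0.006],1],[[0,0,0],[0,0,0],1],[[0,0,0],[0,0,0],1]]'
```

```text
clock: 6.97
eef_pos: [0.6149, -0.2378, -0.0008]
tool_rot: [0.978, 0.207, 0.001, 0.0]
ft_force: [0.3, -1.1, -0.8]
grip_width: 0.0537
grasp_force: 63.4
clock: 7.22
eef_pos: [0.6145, -0.238, -0.0031]
tool_rot: [0.978, 0.207, 0.0, 0.0]
ft_force: [0.3, 0.4, -1.2]
grip_width: 0.0542
grasp_force: 63.4
```

```bash
python3 -m inch '[[[0,0,0],[0,0,0.005],1],[[0,0,0],[0,0,0],1],[[0,0,0],[0,0,0],1]]'
python3 -m inch '[[[0,0,0],[0,0,0.004],1],[[0,0,0],[0,0,0],1],[[0,0,0],[0,0,0],1]]'
```

```text
clock: 7.47
eef_pos: [0.614, -0.2379, -0.0052]
tool_rot: [0.978, 0.207, -0.0, -0.0]
ft_force: [0.2, 0.1, -0.9]
grip_width: 0.0539
grasp_force: 63.4
clock: 7.72
eef_pos: [0.6143, -0.2379, -0.0056]
tool_rot: [0.978, 0.207, 0.0, 0.0]
ft_force: [-1.3, 0.7, 3.9]
grip_width: 0.0541
grasp_force: 63.8
```

```bash
python3 -m inch '[[[0,0,0],[0,0,0],-1],[[0,0,0],[0,0,0],-1],[[0,0,0],[0,0,0],-1],[[0,0,0],[0,0,0],-1],[[0,0,0],[0,0,0],-1],[[0,0,0],[0,0,-0.05],-1],[[0,0,0],[0,0,-0.1],-1],[[0,0,0],[0,0,-0.1],-1],[[0,0,0],[0,0,-0.08],-1]]'
python3 -m inch '[[[0,0,-0.0195],[0,0,0],-1],[[0,0,-0.0195],[0,0,0],-1],[[0,0,-0.0195],[0,0,0],-1],[[0,0,0],[0.084,-0.09,0],-1],[[0,0,0],[0.084,-0.09,0],-1],[[0,0,0],[0.084,-0.09,0],-1],[[0,0,0],[0.084,-0.09,0],-1],[[0,0,0],[0.084,-0.09,0],-1],[[0,0,0],[0.084,-0.09,0],-1],[[0,0,0],[0.084,-0.09,0],-1]]'
python3 -m inch '[[[0,0,0],[0.084,-0.09,0],-1],[[0,0,0],[0.084,-0.09,0],-1],[[0,0,0],[0.084,-0.09,0],-1],[[0,0,0],[0.084,-0.09,0],-1],[[0,0,0],[0.084,-0.09,0],-1],[[0,0,0],[0.084,-0.09,0],-1],[[0,0,0],[0.084,-0.09,0],-1],[[0,0,0],[0.084,-0.09,0],-1],[[0,0,0],[0,0,0],-1],[[0,0,0],[0,0,0],-1]]'
python3 plan.py 592.8 317.8 -14 45
python3 - <<'E'
from workcell import vision
from h import *
c=vision.camera("top");np.savez("pics/top2.npz",**c)
M=masks(c["img"])
for k,z in(("walnut",.03),("green",.023)):
    for ct,a,p in blobs(M[k]):
        if 120<ct[0]<400 and ct[1]<260: print(k,ct.round(1),a,rect(c,p,z))
E
```

```text
clock: 8.47
eef_pos: [0.6145, -0.2379, 0.0945]
tool_rot: [0.978, 0.207, 0.0, 0.0]
ft_force: [0.7, -0.4, 0.8]
grip_width: 0.0854
grasp_force: 0.0
clock: 9.3
eef_pos: [0.6052, 0.0222, 0.0928]
tool_rot: [0.924, 0.382, 0.0, 0.0]
ft_force: [0.9, -0.1, -0.2]
grip_width: 0.0855
grasp_force: 0.0
clock: 10.13
eef_pos: [0.5949, 0.3184, 0.0921]
tool_rot: [0.923, 0.384, -0.0, 0.0]
ft_force: [0.4, 0.2, -0.4]
grip_width: 0.0855
grasp_force: 0.0
t 10.13 tcp [594.9 318.4  92.1] phi 45.2 turn 0.0005 rows 1 | shift [-0.0062 -0.0035  0.3535] in 1 rows [-0.0062 -0.0035  0.3535] | f [ 0.4  0.2 -0.4] w 85.5 gf 0.0 j [ 0.49  0.65  0.35  1.28 -0.    2.84]
walnut [227.6 106.4] 14 (array([839.5,  98.9,  41. ,   3.4,  78.2]), array([840., 100.], dtype=float32))
walnut [248.5 109.5] 12 (array([826.7,  30. ,  37. ,   2.9,  78.2]), array([826.6,  30. ], dtype=float32))
walnut [131.3 114.2] 19 (array([824.2, 423.4,  13.9,  28.3,  51.2]), array([823.3, 423.4], dtype=float32))
walnut [218.9 166.6] 233 (array([621.3, 135.3,  89.6,  80.2,  85.9]), array([634.3, 132.2], dtype=float32))
walnut [334.3 168.6] 257 (array([
[... 153 characters left out ...]
]), array([ 543.4, -410.7], dtype=float32))
walnut [163.8 180.7] 54 (array([594.6, 313.3,  35.4,  18.5,  31.3]), array([592.8, 313.2], dtype=float32))
walnut [268.3 219.8] 284 (array([448.7, -19.1,  78.6,  77.4,   3.4]), array([454.1, -24.2], dtype=float32))
walnut [215.5 227.2] 36 (array([435.4, 148.5,  48.7,  20.9,   3.1]), array([435.4, 146.1], dtype=float32))
walnut [373.8 229.2] 190 (array([ 413.1, -361.3,   40.5,   51.1,   19.8]), array([ 413. , -361.2], dtype=float32))
walnut [314.2 232.9] 37 (array([ 408.7, -167.4,   44.8,   16.5,   39.6]), array([ 407.2, -170. ], dtype=float32))
green [185.2 181.3] 69 (array([591. , 243.4,  30. ,  26.7,  88.2]), array([590.1, 244.4], dtype=float32))
```

```bash
python3 -m inch '[[[0,0,0],[-0.006,-0.003,0.05],-1],[[0,0,0],[0,0,0.08],-1],[[0,0,0],[0,0,0.08],-1],[[0,0,0],[0,0,0.06],-1],[[0,0,0],[0,0,0.04],-1],[[0,0,0],[0,0,0.036],-1],[[0,0,0],[0,0,0],-1],[[0,0,0],[0,0,0],-1]]'
python3 -m inch '[[[0,0,0],[0,0,0],1],[[0,0,0],[0,0,0],1],[[0,0,0],[0,0,0],1],[[0,0,0],[0,0,0],1],[[0,0,0],[0,0,0],1],[[0,0,0],[0,0,0],1],[[0,0,0],[0,0,0],1],[[0,0,0],[0,0,0],1]]'
python3 plan.py 450.5 -19 -7 45
```

```text
clock: 10.85
eef_pos: [0.5939, 0.3145, -0.0111]
tool_rot: [0.924, 0.382, -0.0, 0.0]
ft_force: [-0.4, 1.0, 0.3]
grip_width: 0.0854
grasp_force: 0.0
clock: 11.52
eef_pos: [0.5945, 0.3158, -0.01]
tool_rot: [0.924, 0.382, 0.001, -0.0]
ft_force: [-0.6, 1.5, 5.6]
grip_width: 0.0279
grasp_force: 59.5
t 11.52 tcp [594.5 315.8 -10. ] phi 44.9 turn -0.0001 rows 1 | shift [-1.1285  0.4497 -0.0098] in 10 rows [-0.1128  0.045  -0.001 ] | f [-0.6  1.5  5.6] w 27.9 gf 59.5 j [0.49 0.72 0.21 1.06 0.   2.85]
```

```bash
python3 -m inch '[[[0,0,0],[0,0,-0.03],1],[[0,0,0],[0,0,-0.06],1],[[0,0,0],[0,0,-0.08],1],[[0,0,0],[0,0,-0.08],1],[[0,0,0],[0,0,-0.05],1],[[0,0,0],[0,0,0],1]]'
python3 -m inch '[[[0,0,0],[-0.06,0.024,0],1],[[0,0,0],[-0.1,0.04,0],1],[[0,0,0],[-0.113,0.045,0],1],[[0,0,0],[-0.113,0.045,0],1],[[0,0,0],[-0.113,0.045,0],1],[[0,0,0],[-0.113,0.045,0],1],[[0,0,0],[-0.113,0.045,0],1],[[0,0,0],[-0.113,0.045,0],1],[[0,0,0],[-0.113,0.045,0],1],[[0,0,0],[-0.113,0.045,0],1]]'
python3 -m inch '[[[0,0,0],[-0.064,0.026,0],1],[[0,0,0],[0,0,0],1],[[0,0,0],[0,0,0],1],[[0,0,0],[0,0,0],1]]'
python3 plan.py 450.5 -19 -5 45
python3 - <<'E'
from workcell import vision
from h import *
o=[]
for n,u,v in(("side",294,190),("side",257,145),("top",331,170)):
    c=vision.camera(n);o.append(cv2.resize(c["img"][v-35:v+35,u-35:u+35],(260,260),interpolation=3))
cv2.imwrite("pics/z6.png",cv2.cvtColor(cv2.convertScaleAbs(np.hstack(o),alpha=1.5),cv2.COLOR_RGB2BGR))
E
```

```text
clock: 12.02
eef_pos: [0.596, 0.3164, 0.0835]
tool_rot: [0.924, 0.382, 0.004, -0.0]
ft_force: [0.3, 0.5, 0.1]
grip_width: 0.0281
grasp_force: 59.1
clock: 12.85
eef_pos: [0.4554, -0.0017, 0.0777]
tool_rot: [0.924, 0.382, -0.001, -0.0]
ft_force: [0.5, -0.9, -0.1]
grip_width: 0.0276
grasp_force: 59.1
clock: 13.18
eef_pos: [0.4495, -0.019, 0.0784]
tool_rot: [0.924, 0.382, -0.0, -0.0]
ft_force: [0.1, -0.2, -0.3]
grip_width: 0.0279
grasp_force: 59.1
t 13.18 tcp [449.5 -19.   78.4] phi 44.9 turn -0.0002 rows 1 | shift [0.0025 0.0024 0.278 ] in 1 rows [0.0025 0.0024 0.278 ] | f [ 0.1 -0.2 -0.3] w 27.9 gf 59.1 j [-0.04  0.24 -0.33  1.    0.    2.31]
```

View pics/z6.png

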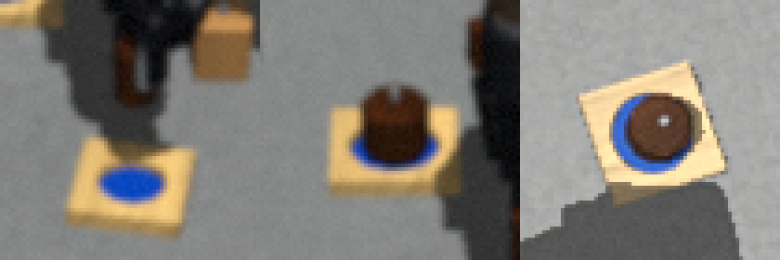

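```bash
python3 -m inch '[[[0,0,0],[0.0025,0.0025,0.05],1],[[0,0,0],[0,0,0.08],1],[[0,0,0],[0,0,0.07],1],[[0,0,0],[0,0,0.04],1],[[0,0,0],[0,0,0.015],1],[[0,0,0],[0,0,0.01],1],[[0,0,0],[0,0,0],1],[[0,0,0],[0,0,0],1]]'
python3 -m inch '[[[0,0,0],[0,0,0.007],1],[[0,0,0],[0,0,0.003],1],[[0,0,0],[0,0,0],1],[[0,0,0],[0,0,0],1]]'
```

```text
clock: 14.0
eef_pos: [0.4515, -0.0191, 0.0]
tool_rot: [0.924, 0.383, 0.001, 0.0]
ft_force: [0.0, 0.2, 0.3]
grip_width: 0.0279
grasp_force: 59.1
clock: 14.33
eef_pos: [0.4508, -0.0194, -0.0033]
tool_rot: [0.924, 0.382, 0.0, 0.0]
ft_force: [0.5, 0.4, -0.8]
grip_width: 0.0279
grasp_force: 59.1
```

```bash
python3 -m inch '[[[0,0,0],[0,0,0.004],1],[[0,0,0],[0,0,0.003],1],[[0,0,0],[0,0,0],1],[[0,0,0],[0,0,0],1]]'
python3 -m inch '[[[0,0,0],[0,0,0],-1],[[0,0,0],[0,0,0],-1],[[0,0,0],[0,0,0],-1],[[0,0,0],[0,0,0],-1],[[0,0,0],[0,0,0],-1],[[0,0,0],[0,0,-0.05],-1],[[0,0,0],[0,0,-0.1],-1],[[0,0,0],[0,0,-0.1],-1],[[0,0,0],[0,0,-0.08],-1]]'
python3 -m inch '[[[0,0,-0.018],[0,0,0],-1],[[0,0,-0.018],[0,0,0],-1],[[0,0,-0.018],[0,0,0],-1],[[0,0,-0.018],[0,0,0],-1],[[0,0,-0.018],[0,0,0],-1],[[0,0,-0.018],[0,0,0],-1],[[0,0,-0.018],[0,0,0],-1],[[0,0,-0.018],[0,0,0],-1],[[0,0,-0.018],[0,0,0],-1],[[0,0,-0.018],[0,0,0],-1]]'
python3 -m inch '[[[0,0,0],[-0.103,-0.051,0],-1],[[0,0,0],[-0.103,-0.051,0],-1],[[0,0,0],[-0.103,-0.051,0],-1],[[0,0,0],[-0.103,-0.051,0],-1],[[0,0,0],[-0.103,-0.051,0],-1],[[0,0,0],[-0.103,-0.051,0],-1],[[0,0,0],[-0.103,-0.051,0],-1],[[0,0,0],[-0.103,-0.051,0],-1],[[0,0,0],[-0.103,-0.051,0],-1],[[0,0,0],[-0.103,-0.051,0],-1]]'
python3 -m inch '[[[0,0,0],[0,0,0],-1],[[0,0,0],[0,0,0],-1],[[0,0,0],[0,0,0],-1]]'
python3 plan.py 413.5 -363 -12 109.8
python3 - <<'E'
from workcell import vision
from h import *
o=[]
for n,u,v in(("side",330,125),("side",294,195),("top",267,220)):
    c=vision.camera(n);o.append(cv2.resize(c["img"][v-35:v+35,u-35:u+35],(260,260),interpolation=3))
cv2.imwrite("pics/z7.png",cv2.cvtColor(cv2.convertScaleAbs(np.hstack(o),alpha=1.5),cv2.COLOR_RGB2BGR))
E
```

```text
clock: 14.67
eef_pos: [0.4509, -0.0194, -0.005]
tool_rot: [0.924, 0.382, 0.0, 0.0]
ft_force: [-0.8, -0.2, 5.3]
grip_width: 0.0279
grasp_force: 59.8
clock: 15.42
eef_pos: [0.4508, -0.0194, 0.0949]
tool_rot: [0.924, 0.382, 0.0, 0.0]
ft_force: [0.5, -0.4, 0.8]
grip_width: 0.0857
grasp_force: 0.0
clock: 16.25
eef_pos: [0.4504, -0.0194, 0.0931]
tool_rot: [0.573, 0.819, -0.0, -0.0]
ft_force: [0.1, 0.2, 0.2]
grip_width: 0.0856
grasp_force: 0.0
clock: 17.08
eef_pos: [0.4103, -0.3635, 0.0931]
tool_rot: [0.576, 0.818, 0.0, -0.0]
ft_force: [0.6, 0.5, 0.3]
grip_width: 0.0854
grasp_force: 0.0
clock: 17.33
eef_pos: [0.4105, -0.3613, 0.0928]
tool_rot: [0.576, 0.818, 0.0, -0.001]
ft_force: [0.1, 0.4, 0.3]
grip_width: 0.0853
grasp_force: 0.0
t 17.33 tcp [ 410.5 -361.3   92.8] phi 109.7 turn -0.0002 rows 1 | shift [-0.0086  0.0077  0.3492] in 1 rows [-0.0086  0.0077  0.3492] | f [0.1 0.4 0.3] w 85.3 gf 0.0 j [-0.72  0.4  -0.06  1.11  0.    0.5 ]
```

View pics/z7.png

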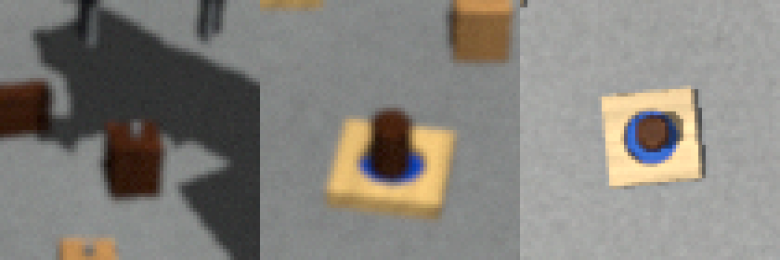

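The knob is seated in its nest. Next is the square.

```bash
python3 -m inch '[[[0,0,0],[-0.0085,0.0075,0.05],-1],[[0,0,0],[0,0,0.08],-1],[[0,0,0],[0,0,0.08],-1],[[0,0,0],[0,0,0.06],-1],[[0,0,0],[0,0,0.04],-1],[[0,0,0],[0,0,0.039],-1],[[0,0,0],[0,0,0],-1],[[0,0,0],[0,0,0],-1]]'
python3 -m inch '[[[0,0,0],[0,0,0],1],[[0,0,0],[0,0,0],1],[[0,0,0],[0,0,0],1],[[0,0,0],[0,0,0],1],[[0,0,0],[0,0,0],1],[[0,0,0],[0,0,0],1],[[0,0,0],[0,0,0],1],[[0,0,0],[0,0,0],1]]'
python3 plan.py 618.5 138.5 -7 88
```

```text
clock: 18.15
eef_pos: [0.4139, -0.3621, -0.0117]
tool_rot: [0.575, 0.818, 0.0, -0.001]
ft_force: [-0.9, -0.2, 0.6]
grip_width: 0.0851
grasp_force: 0.0
clock: 18.82
eef_pos: [0.4148, -0.3643, -0.0102]
tool_rot: [0.575, 0.818, -0.0, 0.001]
ft_force: [0.6, -0.2, 5.1]
grip_width: 0.0416
grasp_force: 62.3
t 18.82 tcp [ 414.8 -364.3  -10.2] phi 109.7 turn 0.0604 rows 4 | shift [ 1.6988  0.62   -0.0107] in 15 rows [ 0.1133  0.0413 -0.0007] | f [ 0.6 -0.2  5.1] w 41.6 gf 62.3 j [-0.72  0.52 -0.17  0.88  0.    0.51]
```

```bash
python3 -m inch '[[[0,0,0],[0,0,-0.03],1],[[0,0,0],[0,0,-0.06],1],[[0,0,0],[0,0,-0.08],1],[[0,0,0],[0,0,-0.08],1],[[0,0,0],[0,0,-0.07],1],[[0,0,0.015],[0,0,0],1],[[0,0,0.015],[0,0,0],1],[[0,0,0.015],[0,0,0],1],[[0,0,0.015],[0,0,0],1]]'
python3 -m inch '[[[0,0,0],[0.06,0.022,0],1],[[0,0,0],[0.1,0.037,0],1],[[0,0,0],[0.113,0.041,0],1],[[0,0,0],[0.113,0.041,0],1],[[0,0,0],[0.113,0.041,0],1],[[0,0,0],[0.113,0.041,0],1],[[0,0,0],[0.113,0.041,0],1],[[0,0,0],[0.113,0.041,0],1],[[0,0,0],[0.113,0.041,0],1],[[0,0,0],[0.113,0.041,0],1]]'
python3 -m inch '[[[0,0,0],[0.113,0.041,0],1],[[0,0,0],[0.113,0.041,0],1],[[0,0,0],[0.113,0.041,0],1],[[0,0,0],[0.113,0.041,0],1],[[0,0,0],[0.113,0.041,0],1],[[0,0,0],[0.07,0.028,0],1],[[0,0,0],[0,0,0],1],[[0,0,0],[0,0,0],1],[[0,0,0],[0,0,0],1]]'
python3 plan.py 618.5 138.5 -5 88
python3 - <<'E'
from workcell import vision
from h import *
o=[]
for n,u,v in(("side",213,210),("top",219,165)):
    c=vision.camera(n);o.append(cv2.resize(c["img"][v-45:v+45,u-45:u+45],(360,360),interpolation=3))
cv2.imwrite("pics/z8.png",cv2.cvtColor(cv2.convertScaleAbs(np.hstack(o),alpha=1.5),cv2.COLOR_RGB2BGR))
E
```

```text
clock: 19.57
eef_pos: [0.4135, -0.3632, 0.0849]
tool_rot: [0.72, 0.694, -0.0, -0.0]
ft_force: [-0.4, 0.1, -0.6]
grip_width: 0.0409
grasp_force: 61.6
clock: 20.4
eef_pos: [0.5401, -0.0466, 0.0847]
tool_rot: [0.719, 0.695, -0.0, -0.0]
ft_force: [0.7, 0.2, -1.2]
grip_width: 0.041
grasp_force: 61.6
clock: 21.15
eef_pos: [0.6156, 0.1393, 0.0842]
tool_rot: [0.718, 0.696, -0.001, -0.0]
ft_force: [-0.6, -0.3, -0.7]
grip_width: 0.0408
grasp_force: 61.6
t 21.15 tcp [615.6 139.3  84.2] phi 88.1 turn 0.0004 rows 1 | shift [-0.0025  0.0099  0.2973] in 1 rows [-0.0025  0.0099  0.2973] | f [-0.6 -0.3 -0.7] w 40.8 gf 61.6 j [ 0.22  0.57  0.19  1.2  -0.    1.83]
```

View pics/z8.png

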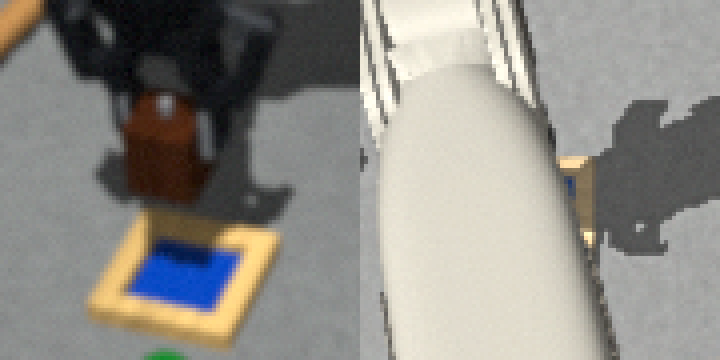

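```bash
python3 -m inch '[[[0,0,0],[-0.0025,0.01,0.05],1],[[0,0,0],[0,0,0.08],1],[[0,0,0],[0,0,0.08],1],[[0,0,0],[0,0,0.045],1],[[0,0,0],[0,0,0.02],1],[[0,0,0],[0,0,0.01],1],[[0,0,0],[0,0,0],1],[[0,0,0],[0,0,0],1]]'
python3 -m inch '[[[0,0,0],[0,0,0.005],1],[[0,0,0],[0,0,0.003],1],[[0,0,0],[0,0,0],1],[[0,0,0],[0,0,0],1]]'
```

```text
clock: 21.92
eef_pos: [0.6203, 0.1387, 0.0004]
tool_rot: [0.719, 0.695, 0.001, 0.001]
ft_force: [-0.1, 0.1, -1.0]
grip_width: 0.0412
grasp_force: 61.6
clock: 22.25
eef_pos: [0.6196, 0.1392, -0.0028]
tool_rot: [0.718, 0.696, 0.0, 0.0]
ft_force: [0.4, -0.6, 0.1]
grip_width: 0.0416
grasp_force: 61.6
```

```bash
python3 -m inch '[[[0,0,0],[0,0,0.005],1],[[0,0,0],[0,0,0.004],1],[[0,0,0],[0,0,0],1],[[0,0,0],[0,0,0],1]]'
python3 -m inch '[[[0,0,0],[0,0,0],-1],[[0,0,0],[0,0,0],-1],[[0,0,0],[0,0,0],-1],[[0,0,0],[0,0,0],-1],[[0,0,0],[0,0,0],-1],[[0,0,0],[0,0,-0.05],-1],[[0,0,0],[0,0,-0.1],-1],[[0,0,0],[0,0,-0.1],-1],[[0,0,0],[0,0,-0.08],-1]]'
python3 -m inch '[[[0,0,0.0183],[0,0,0],-1],[[0,0,0.0183],[0,0,0],-1],[[0,0,0.0183],[0,0,0],-1],[[0,0,0.0183],[0,0,0],-1],[[0,0,0.0183],[0,0,0],-1],[[0,0,0.0183],[0,0,0],-1],[[0,0,0.0183],[0,0,0],-1],[[0,0,0.0183],[0,0,0],-1],[[0,0,0.0183],[0,0,0],-1]]'
python3 -m inch '[[[0,0,0],[-0.073,0.099,0],-1],[[0,0,0],[-0.073,0.099,0],-1],[[0,0,0],[-0.073,0.099,0],-1],[[0,0,0],[-0.073,0.099,0],-1],[[0,0,0],[-0.073,0.099,0],-1],[[0,0,0],[-0.073,0.099,0],-1],[[0,0,0],[-0.073,0.099,0],-1],[[0,0,0],[-0.073,0.099,0],-1],[[0,0,0],[-0.073,0.099,0],-1],[[0,0,0],[-0.073,0.099,0],-1]]'
python3 -m inch '[[[0,0,0],[-0.073,0.099,0],-1],[[0,0,0],[-0.073,0.099,0],-1],[[0,0,0],[-0.073,0.099,0],-1],[[0,0,0],[-0.073,0.099,0],-1],[[0,0,0],[-0.073,0.099,0],-1],[[0,0,0],[0,0,0],-1],[[0,0,0],[0,0,0],-1],[[0,0,0],[0,0,0],-1]]'
python3 plan.py 544.6 -411 -15 28.7
python3 - <<'E'
from workcell import vision
from h import *
o=[]
for n,u,v in(("side",213,225),("top",219,170)):
    c=vision.camera(n);o.append(cv2.resize(c["img"][v-35:v+35,u-35:u+35],(300,300),interpolation=3))
cv2.imwrite("pics/z9.png",cv2.cvtColor(cv2.convertScaleAbs(np.hstack(o),alpha=1.5),cv2.COLOR_RGB2BGR))
E
```

```text
clock: 22.58
eef_pos: [0.6197, 0.1392, -0.0052]
tool_rot: [0.718, 0.696, 0.0, 0.0]
ft_force: [-0.5, 0.0, 5.1]
grip_width: 0.0412
grasp_force: 62.1
clock: 23.33
eef_pos: [0.6197, 0.1391, 0.0948]
tool_rot: [0.718, 0.696, 0.0, 0.0]
ft_force: [-0.4, 0.4, 0.5]
grip_width: 0.0851
grasp_force: 0.0
clock: 24.08
eef_pos: [0.6193, 0.139, 0.0928]
tool_rot: [0.969, 0.246, -0.0, 0.0]
ft_force: [-0.4, 0.3, -0.1]
grip_width: 0.0859
grasp_force: 0.0
clock: 24.92
eef_pos: [0.5703, -0.2285, 0.093]
tool_rot: [0.968, 0.249, 0.0, -0.0]
ft_force: [1.1, 0.2, 0.9]
grip_width: 0.0855
grasp_force: 0.0
clock: 25.58
eef_pos: [0.5462, -0.4095, 0.0924]
tool_rot: [0.969, 0.249, -0.0, -0.001]
ft_force: [-0.6, 0.6, -0.2]
grip_width: 0.0855
grasp_force: 0.0
t 25.58 tcp [ 546.2 -409.5   92.4] phi 28.8 turn 0.0003 rows 1 | shift [-0.007   0.0018  0.3581] in 1 rows [-0.007   0.0018  0.3581] | f [-0.6  0.6 -0.2] w 85.5 gf 0.0 j [-0.64  0.67  0.39  1.29  0.    2.  ]
```

View pics/z9.png

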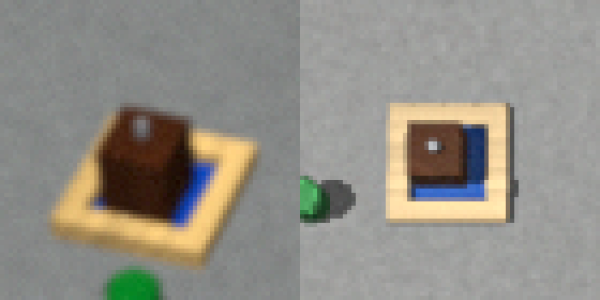

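```bash
python3 -m inch '[[[0,0,0],[-0.007,0.002,0.05],-1],[[0,0,0],[0,0,0.08],-1],[[0,0,0],[0,0,0.08],-1],[[0,0,0],[0,0,0.06],-1],[[0,0,0],[0,0,0.045],-1],[[0,0,0],[0,0,0.04],-1],[[0,0,0],[0,0,0],-1],[[0,0,0],[0,0,0],-1]]'
python3 -m inch '[[[0,0,0],[0,0,0],1],[[0,0,0],[0,0,0],1],[[0,0,0],[0,0,0],1],[[0,0,0],[0,0,0],1],[[0,0,0],[0,0,0],1],[[0,0,0],[0,0,0],1],[[0,0,0],[0,0,0],1],[[0,0,0],[0,0,0],1]]'
python3 plan.py 444.4 356.3 -8 101.6
python3 - <<'E'
from workcell import vision
from h import *
c=vision.camera("top");print(ray(c,[(215,168.8)],.062))
E
```

```text
clock: 26.35
eef_pos: [0.5451, -0.41, -0.0138]
tool_rot: [0.968, 0.25, -0.0, -0.001]
ft_force: [-0.1, 0.3, 0.1]
grip_width: 0.0853
grasp_force: 0.0
clock: 27.02
eef_pos: [0.5455, -0.4117, -0.0126]
tool_rot: [0.968, 0.249, 0.0, 0.001]
ft_force: [-0.4, 0.0, 4.7]
grip_width: 0.023
grasp_force: 59.9
t 27.02 tcp [ 545.5 -411.7  -12.6] phi 28.8 turn -0.2021 rows 11 | shift [ 2.5756  0.1845 -0.0154] in 21 rows [ 0.1226  0.0088 -0.0007] | f [-0.4  0.   4.7] w 23.0 gf 59.9 j [-0.65  0.75  0.25  1.07 -0.    1.99]
[[0.62034809 0.14159021 0.062     ]]
```

```bash
python3 -m inch '[[[0,0,0],[0,0,-0.03],1],[[0,0,0],[0,0,-0.06],1],[[0,0,0],[0,0,-0.09],1],[[0,0,0],[0,0,-0.09],1],[[0,0,0],[0,0,-0.08],1],[[0,0,0],[0,0,0],1],[[0,0,-0.0101],[0,0,0],1],[[0,0,-0.016],[0,0,0],1],[[0,0,-0.016],[0,0,0],1],[[0,0,-0.016],[0,0,0],1]]'
python3 -m inch '[[[0,0,-0.016],[0,0,0],1],[[0,0,-0.016],[0,0,0],1],[[0,0,-0.016],[0,0,0],1],[[0,0,-0.016],[0,0,0],1],[[0,0,-0.016],[0,0,0],1],[[0,0,-0.016],[0,0,0],1],[[0,0,-0.016],[0,0,0],1],[[0,0,-0.016],[0,0,0],1],[[0,0,-0.016],[0,0,0],1],[[0,0,0],[0,0,0],1]]'
python3 -m inch '[[[0,0,0],[0.06,0.004,0],1],[[0,0,0],[0.1,0.007,0],1],[[0,0,0],[0.12,0.009,0],1],[[0,0,0],[0.12,0.009,0],1],[[0,0,0],[0.12,0.009,0],1],[[0,0,0],[0.12,0.009,0],1],[[0,0,0],[0.12,0.009,0],1],[[0,0,0],[0.12,0.009,0],1],[[0,0,0],[0.12,0.009,0],1],[[0,0,0],[0.12,0.009,0],1]]'
python3 -m inch '[[[0,0,0],[0.12,0.009,0],1],[[0,0,0],[0.12,0.009,0],1],[[0,0,0],[0.12,0.009,0],1],[[0,0,0],[0.12,0.009,0],1],[[0,0,0],[0.12,0.009,0],1],[[0,0,0],[0.12,0.009,0],1],[[0,0,0],[0.12,0.009,0],1],[[0,0,0],[0.12,0.009,0],1],[[0,0,0],[0.12,0.008,0],1],[[0,0,0],[0.12,0.008,0],1]]'
python3 -m inch '[[[0,0,0],[0.1,0.007,0],1],[[0,0,0],[0,0,0],1],[[0,0,0],[0,0,0],1],[[0,0,0],[0,0,0],1]]'
python3 plan.py 444.4 356.3 -7.6 101.6
```

```text
clock: 27.9
eef_pos: [0.5444, -0.4107, 0.0905]
tool_rot: [0.906, 0.423, -0.0, -0.001]
ft_force: [-0.3, -0.5, -0.4]
grip_width: 0.0227
grasp_force: 59.4
clock: 28.73
eef_pos: [0.5444, -0.4107, 0.0904]
tool_rot: [0.631, 0.775, -0.0, -0.001]
ft_force: [-0.8, -0.5, -0.9]
grip_width: 0.0225
grasp_force: 59.4
clock: 29.57
eef_pos: [0.5008, -0.0754, 0.0912]
tool_rot: [0.633, 0.774, -0.0, -0.0]
ft_force: [0.6, -0.9, -0.8]
grip_width: 0.0227
grasp_force: 59.4
clock: 30.4
eef_pos: [0.4543, 0.2824, 0.0912]
tool_rot: [0.633, 0.774, -0.0, -0.0]
ft_force: [1.1, -0.6, -1.0]
grip_width: 0.0229
grasp_force: 59.4
clock: 30.73
eef_pos: [0.4507, 0.3101, 0.0909]
tool_rot: [0.632, 0.775, -0.001, -0.0]
ft_force: [0.3, -0.4, -0.6]
grip_width: 0.0228
grasp_force: 59.4
t 30.73 tcp [450.7 310.1  90.9] phi 101.5 turn -0.0001 rows 1 | shift [0.1549 0.0104 0.3284] in 2 rows [0.0775 0.0052 0.1642] | f [ 0.3 -0.4 -0.6] w 22.8 gf 59.4 j [ 0.6   0.4  -0.06  1.11 -0.    1.97]
```

```bash
python3 -m inch '[[[0,0,0],[0.075,0.005,0],1],[[0,0,0],[0.08,0.005,0],1],[[0,0,0],[0,0,0.08],1],[[0,0,0],[0,0,0.08],1],[[0,0,0],[0,0,0.05],1],[[0,0,0],[0,0,0],1],[[0,0,0],[0,0,0],1],[[0,0,0],[0,0,0],1]]'
python3 plan.py 444.4 356.3 -7.6 101.6
python3 - <<'E'
from workcell import vision
from h import *
o=[]
for n,u,v in(("side",256,315),("top",152,220)):
    c=vision.camera(n);o.append(cv2.resize(c["img"][v-60:v+60,u-60:u+60],(390,390),interpolation=3))
cv2.imwrite("pics/z10.png",cv2.cvtColor(cv2.convertScaleAbs(np.hstack(o),alpha=1.5),cv2.COLOR_RGB2BGR))
E
```

```text
clock: 31.4
eef_pos: [0.4459, 0.3563, 0.0295]
tool_rot: [0.633, 0.774, 0.001, 0.0]
ft_force: [-0.6, 0.9, -1.2]
grip_width: 0.0231
grasp_force: 59.4
t 31.4 tcp [445.9 356.3  29.5] phi 101.5 turn -0.0003 rows 1 | shift [ 0.0011 -0.0049  0.1238] in 1 rows [ 0.0011 -0.0049  0.1238] | f [-0.6  0.9 -1.2] w 23.1 gf 59.4 j [ 0.67  0.5  -0.07  0.99 -0.    2.04]
```

View pics/z10.png

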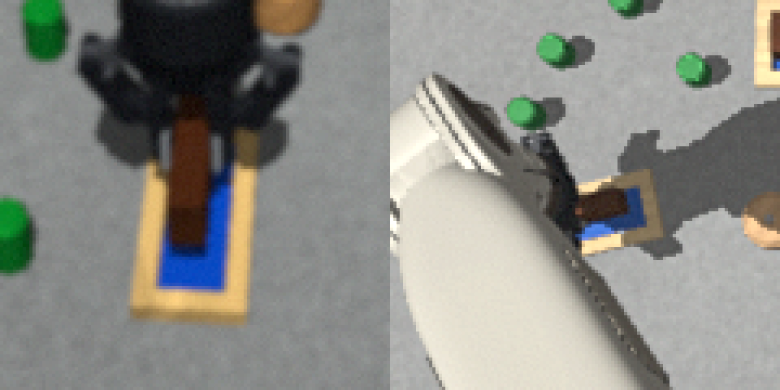

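The rail is lined up over its oblong recess, so I'll lower it.

```bash
python3 -m inch '[[[0,0,0],[0.001,-0.004,0.04],1],[[0,0,0],[0,0,0.04],1],[[0,0,0],[0,0,0.02],1],[[0,0,0],[0,0,0.01],1],[[0,0,0],[0,0,0.005],1],[[0,0,0],[0,0,0],1],[[0,0,0],[0,0,0],1]]'
python3 -m inch '[[[0,0,0],[0,0,0.004],1],[[0,0,0],[0,0,0.002],1],[[0,0,0],[0,0,0],1],[[0,0,0],[0,0,0],1]]'
```

```text
clock: 32.08
eef_pos: [0.4441, 0.3572, -0.0054]
tool_rot: [0.632, 0.775, 0.001, 0.0]
ft_force: [0.6, 0.5, -0.2]
grip_width: 0.0228
grasp_force: 59.4
clock: 32.42
eef_pos: [0.4437, 0.357, -0.0077]
tool_rot: [0.632, 0.775, 0.0, -0.0]
ft_force: [0.7, 0.3, -0.8]
grip_width: 0.0227
grasp_force: 59.5
```

```bash
python3 -m inch '[[[0,0,0],[0,0,0.003],1],[[0,0,0],[0,0,0.002],1],[[0,0,0],[0,0,0],1],[[0,0,0],[0,0,0],1]]'
```

```text
clock: 32.75
eef_pos: [0.4438, 0.357, -0.0077]
tool_rot: [0.632, 0.775, 0.0, 0.0]
ft_force: [-1.7, -3.4, 9.6]
grip_width: 0.023
grasp_force: 60.7
```

```bash
python3 -m inch '[[[0,0,0],[0,0,-0.003],-1],[[0,0,0],[0,0,0],-1],[[0,0,0],[0,0,0],-1],[[0,0,0],[0,0,0],-1],[[0,0,0],[0,0,0],-1],[[0,0,0],[0,0,0],-1],[[0,0,0],[0,0,-0.05],-1],[[0,0,0],[0,0,-0.1],-1],[[0,0,0],[0,0,-0.12],-1],[[0,0,0],[0,0,-0.12],-1]]'
python3 -m inch '[[[0,0,0],[-0.08,0,-0.06],-1],[[0,0,0],[-0.11,0,-0.06],-1],[[0,0,0],[-0.11,0,0],-1],[[0,0,0],[-0.11,0,0],-1],[[0,0,0],[-0.11,0,0],-1],[[0,0,0],[-0.11,0,0],-1],[[0,0,0],[-0.11,0,0],-1],[[0,0,0],[-0.08,0,0],-1],[[0,0,0],[0,0,0],-1],[[0,0,0],[0,0,0],-1]]'
python3 - <<'E'
from workcell import vision
from h import *
o=[]
for n,u,v in(("side",250,235),("top",240,210)):
    c=vision.camera(n);o.append(cv2.resize(c["img"][v-130:v+130,u-130:u+130],(400,400),interpolation=3))
cv2.imwrite("pics/z11.png",cv2.cvtColor(cv2.convertScaleAbs(np.hstack(o),alpha=1.5),cv2.COLOR_RGB2BGR))
E
```

```text
clock: 33.58
eef_pos: [0.4428, 0.3562, 0.1089]
tool_rot: [0.632, 0.775, -0.001, -0.0]
ft_force: [0.0, 1.1, -0.2]
grip_width: 0.0854
grasp_force: 0.0
clock: 34.42
eef_pos: [0.4933, 0.1148, 0.1446]
tool_rot: [0.633, 0.774, 0.0, -0.0]
ft_force: [-0.6, 1.0, 0.6]
grip_width: 0.0855
grasp_force: 0.0
```

View pics/z11.png

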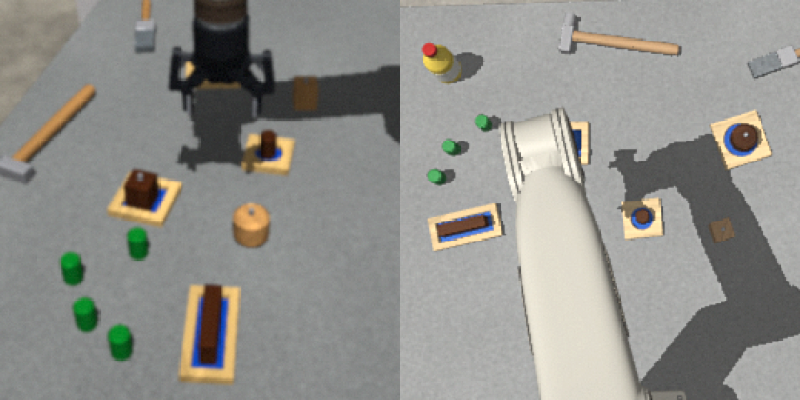

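The picture shows all four walnut parts upright in their nests, and the beech feet and green look-alikes where they started.

```bash
python3 -c "
from workcell import workorder;print(workorder.job_done())"
```

```text
the job is handed in; nothing more can be done
None
```

All four walnut parts are upright in their matching nests, each set down on the recess floor, the beech feet and green look-alikes were left alone, and I handed the job in at about 34 s; the first grip on the round foot closed on its stud because the reported tool height read about 30 mm low, so I regripped lower.

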